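Fit the spacer sleeve and hold the pump cover over its screw holes

TASK

Of the two white sleeves, slide the one that fits over the steel post of the open pump base, fully down, and let go of it; leave the other one on the bench, away from the base. Then pick up the aluminium cover plate by its red grip and finish while still holding it level, hovering about a centimetre above the rails of the base and touching nothing but the gripper, with its four holes centred over the four threaded holes (either way round), so that a colleague can drop the screws straight in. Leave the bottles, the glassware, the dish of screws and the screwdriver where they are.

Things in the scene. Friction and masses are not known exactly. Their poses are not given: they have to be found in the camera images.
- base: open pump base of the water bath, fixed to the bench: a plate 90 x 180 mm (own x by y) and 6 mm thick, with a blue end rail 26 mm wide and 44 mm high at each end of its long (y) axis, 128 mm clear between the rails; rail tops lie 50 mm above the bench; a steel post stands in the middle. Origin: centre of its underside, on the bench; z up. It stays put, level, but stands at another place, side and yaw each time
- post (a point): top of the steel post in the middle of the base, 40 mm above the bench; post 18 mm in diameter, standing 34 mm out of the base plate, its top 8 mm tapering to 8 mm diameter
- cover: loose cover plate, bare aluminium 90 x 180 x 4 mm (own x by y by z), 0.2 to 0.4 kg, lying flat on the bench the right side up, with a red grip block on top in the middle. Origin: centre of the plate's underside; z up. It looks and works the same turned by half a turn
- cover_grip (a point): centre of the cover's red grip block, 22 mm above the plate's underside; the block is 24 mm thick (cover x) and 64 mm long (cover y) and rises 36 mm above the plate's upper face (40 mm above its underside)
- sleeve_wide: the sleeve that fits: white plastic tube standing on end, outside diameter 34 mm, height 44 mm, bore 22 mm, 60 g. Origin: centre of its lower end; z along its axis
- sleeve_wide_mid (a point): centre of the sleeve that fits, 22 mm above its lower end; when it is fully down on the post this is 28 mm above the bench and its top is flush with the rail tops
- sleeve_narrow: the sleeve that does not fit: looks the same from outside (34 mm diameter, 44 mm high) but its bore is only 12 mm. Origin: centre of its lower end. The two sleeves swap places at random
- sleeve_narrow_mid (a point): centre of the sleeve that does not fit, 22 mm above its lower end
- thread0 (a point): threaded hole in a rail top of the base, 6 mm wide in a 13 mm brass insert, 50 mm above the bench; at (+30, +76) mm from the base's centre in the base's own x, y
- thread1 (a point): threaded hole in a rail top of the base, 6 mm wide in a 13 mm brass insert, 50 mm above the bench; at (-30, +76) mm from the base's centre in the base's own x, y
- thread2 (a point): threaded hole in a rail top of the base, 6 mm wide in a 13 mm brass insert, 50 mm above the bench; at (-30, -76) mm from the base's centre in the base's own x, y
- thread3 (a point): threaded hole in a rail top of the base, 6 mm wide in a 13 mm brass insert, 50 mm above the bench; at (+30, -76) mm from the base's centre in the base's own x, y
- hole0 (a point): centre, at the underside, of the 14 mm clearance hole in the +x +y corner of the cover, at (+30, +76) mm from the cover's centre in its own x, y; belongs over thread0, or over thread2 if the cover is turned half round
- hole1 (a point): centre, at the underside, of the 14 mm clearance hole in the -x +y corner of the cover, at (-30, +76) mm from the cover's centre in its own x, y; belongs over thread1, or over thread3 if the cover is turned half round
- hole2 (a point): centre, at the underside, of the 14 mm clearance hole in the -x -y corner of the cover, at (-30, -76) mm from the cover's centre in its own x, y; belongs over thread2, or over thread0 if the cover is turned half round
- hole3 (a point): centre, at the underside, of the 14 mm clearance hole in the +x -y corner of the cover, at (+30, -76) mm from the cover's centre in its own x, y; belongs over thread3, or over thread1 if the cover is turned half round
- dish: bystander: small white dish of brass thumb screws, 56 mm across, 14 mm high, between the sleeves; origin at its underside
- screwdriver: bystander: screwdriver lying near the robot; origin at its underside
- wash_bottle: bystander: clear wash bottle with blue top, 66 mm across, 210 mm high; origin at its underside
- amber_bottle: bystander: amber bottle, 52 mm across, 100 mm high; origin at its underside
- jar: bystander: glass jar with red cap, 64 mm across, 80 mm high; origin at its underside
- beaker: bystander: glass beaker, 70 mm across, 90 mm high; origin at its underside
Mind the look-alikes: they are no part of the job. Leave any green look-alike of the base alone. Leave any orange look-alike of the cover alone.

How it is judged:
On the way:
1. the sleeve that fits is fully down on the post and let go of (horizontal distance between sleeve_wide_mid and post below 0.004 m and z of sleeve_wide_mid in the frame of post below -0.008 m and angle between sleeve_wide_mid's own z axis and vertical below 0.1 rad and contact force between sleeve_wide and the fingers below 0.1 N), for 0.2 s.
At the end, for the whole second after the job is handed in: Wide sleeve upright on the post, within 4 mm of its seat, not held; narrow sleeve on the bench over 100 mm from the post; cover held still, level to 0.08 rad, underside 4 to 25 mm above the rails, each hole within 4 mm sideways of a threaded hole, touching neither base nor sleeves (all of step 1 and ((horizontal distance between hole0 and thread0 below 0.004 m and horizontal distance between hole1 and thread1 below 0.004 m and horizontal distance between hole2 and thread2 below 0.004 m and horizontal distance between hole3 and thread3 below 0.004 m) or (horizontal distance between hole0 and thread2 below 0.004 m and horizontal distance between hole1 and thread3 below 0.004 m and horizontal distance between hole2 and thread0 below 0.004 m and horizontal distance between hole3 and thread1 below 0.004 m)) and height (world z) of hole0 between 0.054 and 0.075 m and height (world z) of hole1 between 0.054 and 0.075 m and height (world z) of hole2 between 0.054 and 0.075 m and height (world z) of hole3 between 0.054 and 0.075 m and angle between cover's own z axis and vertical below 0.08 rad and contact force between cover and the fingers above 1 N and linear speed of cover below 0.02 m/s and contact force between cover and base below 0.2 N and contact force between cover and sleeve_wide below 0.2 N and contact force between cover and sleeve_narrow below 0.2 N and height (world z) of sleeve_narrow_mid below 0.03 m and horizontal distance between sleeve_narrow_mid and post above 0.1 m); the arm keeps its last pose, push and grip.
It fails at once if a bottle, the jar, the beaker, the dish or the screwdriver is pushed away or tipped over (moved more than 30 mm) (distance of any of dish, screwdriver, wash_bottle, amber_bottle, jar, beaker from where it was at the start of the episode above 0.03 m).
It also fails if it takes over 64 s, if anything falls off the work surface, if the arm or the gripper's body presses on something with over 40 N, if the wrist force passes 120 N, or if a joint passes its speed limit or range.

ROBOT

A 6-joint arm with a two-finger parallel gripper is mounted at the origin on the work surface. World frame = base frame: x ahead of the robot, y to its left, z up, the work surface at z = 0. Lengths are in m, angles in rad, forces in N, time in s.
With the tool pointing down it reaches from about 0.25 to 0.725 m from the base axis. Payload 4 kg.
Tool frame: the origin (TCP) lies where the fingers leave the gripper's body, on its centre line; the fingertips stand 73 mm ahead of it and the grasp point (between the pads) lies 54 mm ahead of it (bot.tips_ahead is the z of the fingertips in the tool frame, in m); z points along the fingers, y is the direction in which the jaws open and shut (so a half turn about z gives the same grasp; the last joint's range is limited). The gripper opens to 85 mm and grips with 20 to 120 N. Pads are 22 mm wide; open, the fingers measure 114 mm over their backs; the gripper's body (76 mm by 85 mm) begins 54 mm behind the grasp point. The pads swing forward as they close: fully open they stand 13 mm farther back than shut.
Start: joints at [-1.249, 0.241, 0.005, 1.335, 0, 1.571], TCP at [0.158, -0.474, 0.304] pointing down, gripper open.
Joint ranges: [-2.72, 2.72], [-1.05, 1.87], [-1.09, 1.28], [-1.99, 2.15], [-1.42, 1.44], [-3.14, 3.14]. Speed limits (rad/s): [2.79, 2.79, 3.14, 3.14, 3.14, 3.14].

INTERFACE

Orientations are given as a unit quaternion [x, y, z, w].
In Python, from workcell import readout, camera, get_calibration, order, bot gives the robot as it stands.
- The arm moves only by the tool send_rows, never from a script. Its argument "moves" is a list of rows, each a list of 3 entries, a list of its own where there are three numbers: the shift along the tool's x, y, z in mm, then the turn, a rotation vector about the tool's x, y, z in rad, then the finger opening in mm, from 0 to 85.4. In form: [[[dx, dy, dz], [ax, ay, az], grip], ...]. A call has 1 to 12 rows; each row is the pose to reach, as a shift and turn from the pose measured when the call began, along the tool's axes at that moment; what a row does not reach only later rows make up. A row lasts 1/12 s, in which the tool goes at most 41.7 mm and 7.16 degrees, less where a joint would pass 70% of its speed; a pose out of reach is approached as far as the arm can. A call with a gripper value outside its range is refused whole. The fingers move at their own pace and stop on an object; the grip force is fixed at half the most. Time passes only in rows, so rows that repeat a pose let the fingers close. It gives the time, the measured TCP pose, the force and the opening at its end, in the units of the state.
- readout.get_obs(): the state, without advancing time (a new reading comes with each control period).
- camera(name): name is "side" or "top" or "wrist"; returns the picture (384x512x3 uint8, red, green, blue); there is no depth.
- get_calibration(name): a dict with "fx", "fy", "cx", "cy" (pixels), "R" (3x3) and "t" (3): a world point X has camera coordinates R X + t. Camera axes: x right, y down, z forward; pixel columns grow to the right and rows downward; lengths in m; the calibration is good to about 2 mm. A picture is of the moment at which its call begins: read the wrist's pose just before it. get_calibration takes no time and is no camera call; for the wrist camera it gives the pose at the moment of the call.
- order.job_done(): hands the job in, once; it reports no verdict.
The state is a dict: "clock": time; "joint_pos": joint angles; "joint_vel": joint speeds; "tau": joint torques, N m; "eef_pos": TCP position; "tool_rot": TCP orientation; "ft_force": force on the tool from outside, world axes, zero at the start; "ft_torque": the same for the moment, N m; "grip_width": finger opening in m.
Only numpy, scipy, OpenCV 4.12 (cv2) and the standard library are available. Lean on these libraries where they do the work, as an engineer would, in place of code of your own. Each camera call takes 0.05 s, during which the arm holds its last target. There are 200 camera calls.

## Working session

There is one attempt and no reset: what is moved stays moved. The work goes in short steps, Python scripts to look and compute and a tool call to move; the robot and the scene stay as the last step left them, time stands still between calls to the robot, and variables do not carry over. Pictures are saved under pics/ and viewed, about 8 in all and at most 12, crops included, and the job is handed in when it is done.

Besides the shell and the picture viewer there is one more tool, called after ">>>" as a command line: name --argument value ..., lists and objects as JSON in quotes. send_rows: Moves the arm, as the interface text tells. Its arguments: {"type":"object","properties":{"moves":{"type":"array","items":{"type":"array"}}},"required":["moves"]}

```bash
ls; mkdir -p pics; cat > h.py <<'E'
import numpy as np,cv2
from workcell import readout,camera,get_calibration,order,bot
from scipy.spatial.transform import Rotation as R
def snap(n,name):
    c=get_calibration(n); im=camera(n); cv2.imwrite(f'pics/{name}.png',im[:,:,::-1]); return im,c
def ray(c,u,v,z):
    Rm=np.array(c['R']);t=np.array(c['t']);o=-Rm.T@t
    d=Rm.T@np.array([(u-c['cx'])/c['fx'],(v-c['cy'])/c['fy'],1]);return o+d*(z-o[2])/d[2]
def proj(c,X):
    p=np.array(c['R'])@np.array(X)+np.array(c['t']);return np.array([p[0]/p[2]*c['fx']+c['cx'],p[1]/p[2]*c['fy']+c['cy']])
E
python3 - <<'E'
from h import *
o=readout.get_obs();print(o['clock'],o['eef_pos'],o['tool_rot'],R.from_quat(o['tool_rot']).as_matrix().round(3))
a,c=snap('top','t0');b,d=snap('side','s0')
print(c,d)
cv2.imwrite('pics/ts0.png',cv2.resize(a[:,:,::-1],(800,600),interpolation=cv2.INTER_CUBIC))
E
```

```text
pics
0.0 [ 0.15798174 -0.47387598  0.30300909] [ 9.87083155e-01  1.60205273e-01 -1.58089639e-04 -1.04461155e-03] [[ 0.949  0.316 -0.001]
 [ 0.316 -0.949  0.002]
 [ 0.    -0.002 -1.   ]]
{'fx': 396.2617227201049, 'fy': 396.2617227201049, 'cx': 259.31477950917616, 'cy': 188.67824327790197, 'R': array([[ 0.01535275, -0.999838  ,  0.00939452],
       [-0.99545842, -0.01616698, -0.09381447],
       [ 0.09395115, -0.00791154, -0.99554537]]), 't': array([0.0141756 , 0.49093547, 1.30779976])} {'fx': 499.0335602147714, 'fy': 499.0335602147714, 'cx': 262.17762867051744, 'cy': 181.81940722587143, 'R': array([[ 0.99167287, -0.12826803, -0.0114988 ],
       [-0.10397372, -0.74475319, -0.65919052],
       [ 0.0759893 ,  0.65489694, -0.75188804]]), 't': array([-0.47036063,  0.09896669,  1.34663786])}
```

View pics/ts0.png

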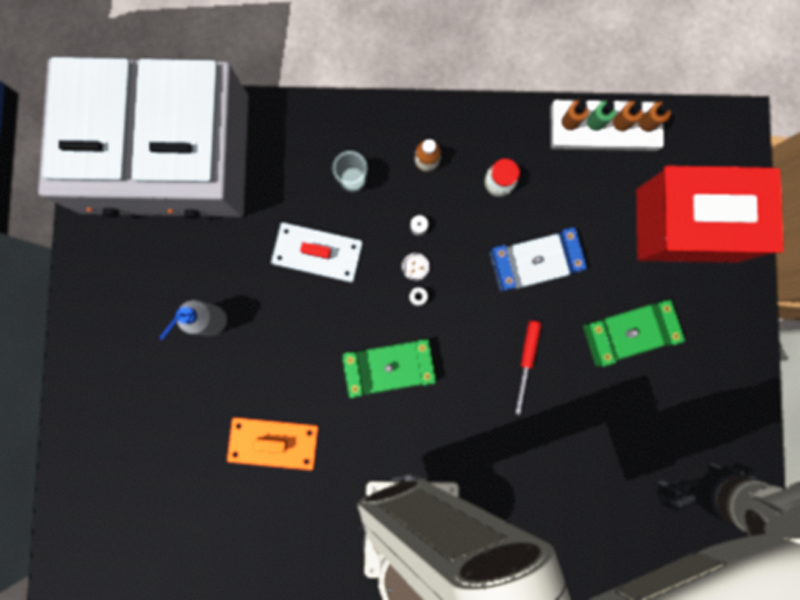

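The top view (800x600) shows:
- **Base:** the blue base is at (538,260). The green look-alikes at (390,367) and (633,332) are not part of the job.
- **Cover:** the aluminium cover with the red grip is at (317,252). The orange one at (272,444) is not.
- **Sleeves:** they are at (419,224) and (418,296), with the dish between them at (416,266). The near one seems to have the wider bore, so I'll check it in a crop.

```bash
python3 - <<'E'
from h import *
a=cv2.imread('pics/t0.png');b=cv2.imread('pics/s0.png')
c=get_calibration('top');d=get_calibration('side')
ct=a[125:205,245:290]
pu,pv=proj(d,[ray(c,268,143,.04)[0],ray(c,268,143,.04)[1],.02]);qu,qv=proj(d,[*ray(c,267.5,189.5,.04)[:2],.02]);print(pu,pv,qu,qv)
m=lambda z:int(z)
cs=b[m(min(pv,qv))-40:m(max(pv,qv))+40, m(min(pu,qu))-40:m(max(pu,qu))+40]
A=cv2.resize(ct,(337,600),interpolation=cv2.INTER_CUBIC)
s=min(450/cs.shape[1],600/cs.shape[0]);B=cv2.resize(cs,None,fx=s,fy=s,interpolation=cv2.INTER_CUBIC)
o=np.zeros((600,800,3),np.uint8);o[:,:337]=A;o[:B.shape[0],340:340+B.shape[1]]=B;cv2.imwrite('pics/crop1.png',o)
# measures (top)
hsv=cv2.cvtColor(a,cv2.COLOR_BGR2HSV)
def comp(mask,box):
    x0,y0,x1,y1=box;k=np.zeros_like(mask);k[y0:y1,x0:x1]=mask[y0:y1,x0:x1]
    cn,_=cv2.findContours(k,cv2.RETR_EXTERNAL,cv2.CHAIN_APPROX_NONE);return sorted(cn,key=cv2.contourArea)[::-1]
w=cv2.inRange(hsv,(0,0,120),(179,80,255))
for box in [(255,130,282,156),(255,180,282,199)]:
    cn=comp(w,box)[0];(u,v),r=cv2.minEnclosingCircle(cn);M=cv2.moments(cn);print('sleeve',u,v,r,M['m10']/M['m00'],M['m01']/M['m00'],ray(c,u,v,.044))
cov=comp(cv2.inRange(hsv,(0,0,90),(179,255,255)),(165,135,240,188))[0];rc=cv2.minAreaRect(cov)
print('cover',rc,[ray(c,*p,.004)[:2].round(4) for p in cv2.boxPoints(rc)],ray(c,*rc[0],.004))
bl=comp(cv2.inRange(hsv,(100,120,60),(130,255,255)),(305,135,385,195))
for x in bl[:3]:
    rc=cv2.minAreaRect(x);print('rail',cv2.contourArea(x),rc)
br=comp(cv2.inRange(hsv,(5,60,60),(30,255,255)),(305,135,385,195))
for x in br[:6]:
    (u,v),r=cv2.minEnclosingCircle(x);print('brass',u,v,r,ray(c,u,v,.05)[:2])
E
```

```text
323.0324559809188 189.93039035134663 266.84315697904395 196.0683258255925
sleeve 267.78570556640625 143.5 6.165347576141357 267.72134038800704 143.3562610229277 [ 0.64075697 -0.00388241  0.044     ]
sleeve 267.29998779296875 189.3000030517578 5.948217391967773 267.3229706390328 189.286701208981 [ 0.48703437 -0.00432842  0.044     ]
cover ((202.1544952392578, 160.99717712402344), (55.01563262939453, 28.557157516479492), 12.994616508483887) [array([0.5561, 0.3206]), array([0.653, 0.302]), array([0.613 , 0.1168]), array([0.5166, 0.1366])] [0.58446828 0.218967   0.004     ]
rail 296.0 ((366.5660095214844, 159.48114013671875), (29.53251838684082, 11.263565063476562), 74.05460357666016)
rail 205.0 ((321.41180419921875, 171.14706420898438), (29.589345932006836, 10.429031372070312), 75.96376037597656)
brass 369.5 168.0 1.1181340217590332 [ 0.56287934 -0.34203348]
brass 364.5 150.5 0.7072067856788635 [ 0.62141601 -0.32598325]
brass 320.5 161.5 0.7072067856788635 [ 0.58191779 -0.17935679]
brass 325.5 179.5 0.7072067856788635 [ 0.52209412 -0.19594247]
```

View pics/crop1.png

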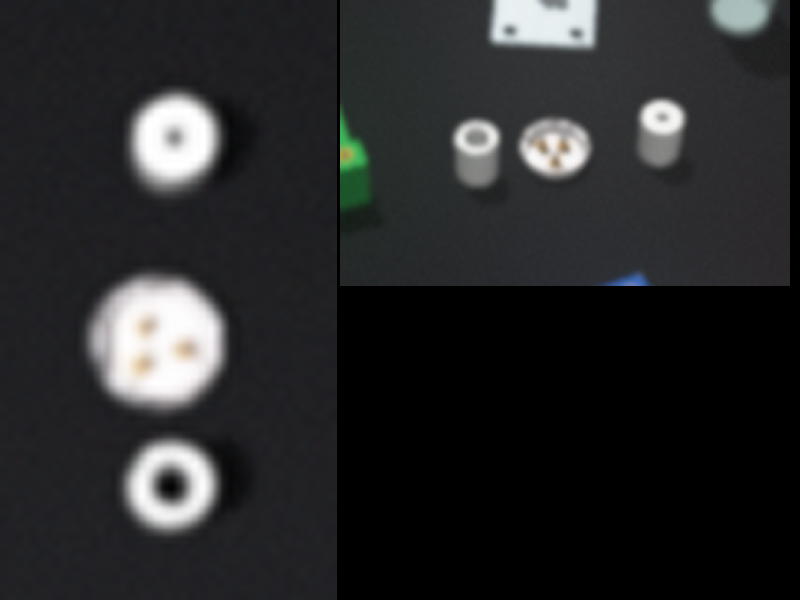

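The near sleeve, at (418,296) in the top view, has the wide bore (dark hole about half its diameter) in both views, so it is the one that fits. The far one at (419,224) shows only a small hole. I'll move above the wide sleeve and take a close look with the wrist camera.

```bash
cat >> h.py <<'E'
def go(x,y,z,yaw):  # target TCP world, tool x-axis yaw (deg), tool down
    o=readout.get_obs();Q=R.from_quat(o['tool_rot'])
    a=np.radians(yaw);T=R.from_matrix(np.array([[np.cos(a),np.sin(a),0],[np.sin(a),-np.cos(a),0],[0,0,-1]]))
    s=Q.inv().apply(np.array([x,y,z])-o['eef_pos'])*1000;r=(Q.inv()*T).as_rotvec()
    print('t%.2f'%o['clock'],'shift',s.round(1).tolist(),'turn',r.round(4).tolist(),'F',np.round(o['ft_force'],1),'w',round(o['grip_width']*1e3,1),'n',round(np.linalg.norm(s)/41.7,1))
E
python3 - <<'E'
from h import *
go(.487,-.0043,.25,0)
E
```

```text
t0.10 shift [460.6, -341.4, 53.7] turn [-0.002, 0.0003, 0.3218] F [-0.5 -0.4  1.3] w 85.3 n 13.8
```

>>> send_rows --moves '[[[460, -341, 54], [0, 0, 0.322], 60], [[460, -341, 54], [0, 0, 0.322], 60], [[460, -341, 54], [0, 0, 0.322], 60], [[460, -341, 54], [0, 0, 0.322], 60], [[460, -341, 54], [0, 0, 0.322], 60], [[460, -341, 54], [0, 0, 0.322], 60], [[460, -341, 54], [0, 0, 0.322], 60], [[460, -341, 54], [0, 0, 0.322], 60], [[460, -341, 54], [0, 0, 0.322], 60], [[460, -341, 54], [0, 0, 0.322], 60], [[460, -341, 54], [0, 0, 0.322], 60], [[460, -341, 54], [0, 0, 0.322], 60]]'

```text
clock: 1.1
eef_pos: [0.4405, -0.0694, 0.2571]
tool_rot: [1.0, 0.0, -0.0, -0.001]
ft_force: [0.5, -0.6, 0.2]
grip_width: 0.0599
```

```bash
python3 - <<'E'
from h import *
go(.487,-.0043,.25,0)
E
```

```text
t1.10 shift [46.6, -65.1, 7.1] turn [-0.0016, 0.0009, 0.0001] F [ 0.5 -0.6  0.2] w 59.9 n 1.9
```

>>> send_rows --moves '[[[46.6, -65.1, 7], [0, 0, 0], 60], [[46.6, -65.1, 7], [0, 0, 0], 60], [[46.6, -65.1, 7], [0, 0, 0], 60], [[46.6, -65.1, 7], [0, 0, 0], 60], [[46.6, -65.1, 7], [0, 0, 0], 60]]'

```text
clock: 1.52
eef_pos: [0.4864, -0.0043, 0.2495]
tool_rot: [1.0, 0.0, -0.002, -0.001]
ft_force: [-0.4, 0.3, -0.3]
grip_width: 0.0603
```

```bash
python3 - <<'E'
from h import *
go(.487,-.0043,.084,0)
a,c=snap('wrist','w1');print(c,proj(c,[.487,-.0043,.044]))
E
```

```text
t1.52 shift [1.1, 0.2, 165.5] turn [-0.0012, 0.003, 0.0008] F [-0.4  0.3 -0.3] w 60.3 n 4.0
{'fx': 334.3308637582882, 'fy': 334.3308637582882, 'cx': 257.99698257058503, 'cy': 189.13079962117683, 'R': array([[-1.52997219e-04, -9.99998703e-01, -1.60304312e-03],
       [-9.51218240e-01, -3.49035357e-04,  3.08518619e-01],
       [-3.08518778e-01,  1.57204635e-03, -9.51216953e-01]]), 't': array([-0.00312326,  0.43904256,  0.47752583])} [259.20547671 176.68561867]
```

View pics/w1.png

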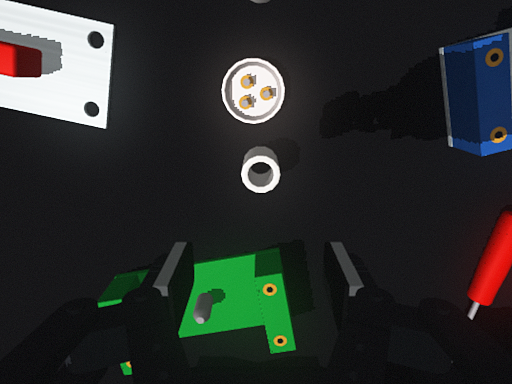

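The wide sleeve's top ring is at about (261,172) with the dish at (253,90), and the green look-alike lies below the fingers. I'll refine the sleeve's position.

```bash
python3 - <<'E'
from h import *
a=cv2.imread('pics/w1.png');c=get_calibration('wrist')
g=cv2.cvtColor(a,cv2.COLOR_BGR2GRAY)[145:200,235:290]
cn,h=cv2.findContours((g>215).astype(np.uint8),cv2.RETR_CCOMP,cv2.CHAIN_APPROX_NONE)
for x in cn:
    if len(x)>20:
        (u,v),ax,_=cv2.fitEllipse(x);print(u+235,v+145,ax,ray(c,u+235,v+145,.044))
E
```

```text
260.0479850769043 173.84276580810547 (35.768096923828125, 37.080135345458984) [ 0.48940216 -0.00564799  0.044     ]
259.9491729736328 174.0 (26.377450942993164, 27.585586547851562) [ 0.48926343 -0.0055638   0.044     ]
```

>>> send_rows --moves '[[[3, 1.2, 40], [-0.001, 0.003, 0], 60], [[3, 1.2, 80], [-0.001, 0.003, 0], 60], [[3, 1.2, 110], [-0.001, 0.003, 0], 60], [[3, 1.2, 135], [-0.001, 0.003, 0], 60], [[3, 1.2, 155], [-0.001, 0.003, 0], 60], [[3, 1.2, 165.5], [-0.001, 0.003, 0], 60], [[3, 1.2, 165.5], [-0.001, 0.003, 0], 60], [[3, 1.2, 165.5], [-0.001, 0.003, 0], 30], [[3, 1.2, 165.5], [-0.001, 0.003, 0], 25], [[3, 1.2, 165.5], [-0.001, 0.003, 0], 25], [[3, 1.2, 165.5], [-0.001, 0.003, 0], 25], [[3, 1.2, 165.5], [-0.001, 0.003, 0], 25]]'

```text
clock: 2.57
eef_pos: [0.4899, -0.0063, 0.0858]
tool_rot: [1.0, -0.001, 0.002, 0.0]
ft_force: [-0.7, -1.2, 7.1]
grip_width: 0.0314
```

```bash
python3 - <<'E'
from h import *
go(.489,-.0053,.2,0)
E
```

```text
t2.57 shift [-0.4, -1.0, -114.2] turn [0.0006, -0.0037, -0.001] F [-0.7 -1.2  7.1] w 31.4 n 2.7
```

>>> send_rows --moves '[[[0, 0, -35], [0, 0, 0], 25], [[0, 0, -75], [0, 0, 0], 25], [[0, 0, -115], [0, 0, 0], 25], [[0, 25, -150], [0, 0, -0.07], 25], [[3, 60, -164], [0, 0, -0.14], 25], [[5, 95, -164], [0, 0, -0.2], 25], [[7, 130, -164], [0, 0, -0.269], 25], [[10, 165, -164], [0, 0, -0.269], 25], [[10, 200, -164], [0, 0, -0.269], 25], [[10, 230, -164], [0, 0, -0.269], 25], [[10, 255, -164], [0, 0, -0.269], 25], [[10, 255, -164], [0, 0, -0.269], 25]]'

```text
clock: 3.57
eef_pos: [0.4987, -0.2656, 0.2499]
tool_rot: [0.991, 0.131, 0.002, 0.002]
ft_force: [0.9, -0.2, -0.5]
grip_width: 0.0315
```

```bash
python3 - <<'E'
from h import *
go(.572,-.261,.2,15.4)
a,c=snap('wrist','w2')
hsv=cv2.cvtColor(a,cv2.COLOR_RGB2HSV)
m=cv2.inRange(hsv,(10,110,90),(28,255,255))
cn,_=cv2.findContours(m,cv2.RETR_EXTERNAL,cv2.CHAIN_APPROX_NONE)
for x in cn:
    if len(x)>12:
        (u,v),ax,_=cv2.fitEllipse(x);print(u,v,ax,ray(c,u,v,.05))
E
```

```text
t3.57 shift [71.8, 14.4, 50.2] turn [0.0038, -0.0034, -0.006] F [ 0.9 -0.2 -0.5] w 31.5 n 2.1
508.701904296875 333.3485107421875 (6.919676303863525, 9.918068885803223) [ 0.41160135 -0.54412983  0.05      ]
359.3890380859375 286.5962219238281 (11.108875274658203, 13.239462852478027) [ 0.42394716 -0.38360529  0.05      ]
181.80372619628906 129.71177673339844 (14.43896484375, 15.29770565032959) [ 0.52420608 -0.19561459  0.05      ]
371.3980407714844 128.3980255126953 (14.049711227416992, 15.747693061828613) [ 0.56444858 -0.34201111  0.05      ]
175.76968383789062 48.64207458496094 (15.669724464416504, 17.64524269104004) [ 0.58213612 -0.17971361  0.05      ]
379.112548828125 47.504150390625 (15.477727890014648, 17.825326919555664) [ 0.62223395 -0.32613098  0.05      ]
```

View pics/w2.png

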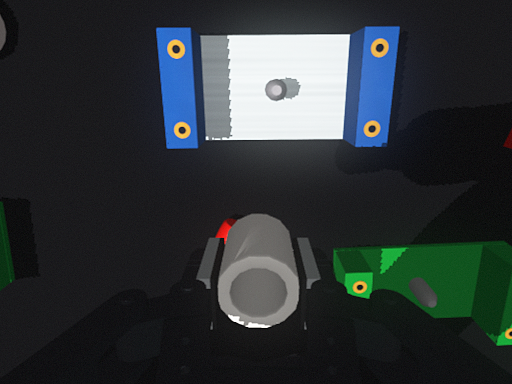

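The picture shows the base with the four inserts at (176,49), (379,48), (182,130) and (371,128), the post at (276,90), and the held sleeve upright with its top ring at about (258,290). The inserts agree with the top view to about 1 mm.

```bash
python3 - <<'E'
from h import *
c=get_calibration('wrist');o=readout.get_obs();Q=R.from_quat(o['tool_rot'])
for uv in [(258.5,290)]:
    for z in(.208,):
        p=ray(c,*uv,z);print(p,Q.inv().apply(p-o['eef_pos'])*1e3)
print('axis',proj(c,o['eef_pos']+Q.apply([0,0,.042])),'post seen',ray(c,275,90,.04))
print(Q.as_matrix()[:,2])
go(.573,-.2609,.19,15.4)
E
```

```text
[ 0.50041631 -0.26248509  0.208     ] [ 1.78754831 -0.468191   41.7888783 ]
axis [259.7048517  293.62692297] post seen [ 0.57259148 -0.25714486  0.04      ]
[ 3.82838655e-03 -6.66112849e-04 -9.99992450e-01]
t3.62 shift [72.2, 16.9, 60.1] turn [0.0017, -0.0035, -0.0045] F [-0.4  0.8 -1.3] w 31.7 n 2.3
```

```bash
python3 - <<'E'
from h import *
c=get_calibration('wrist')
print(proj(c,[.5733,-.2609,.04]),proj(c,[.5733,-.2609,.006]))
a=cv2.imread('pics/w2.png')[60:115,240:320]
A=cv2.resize(a,(800,550),interpolation=cv2.INTER_CUBIC);cv2.imwrite('pics/c2.png',A)
E
```

```text
[279.74423895  90.38083292] [277.35765846  89.60069631]
```

View pics/c2.png

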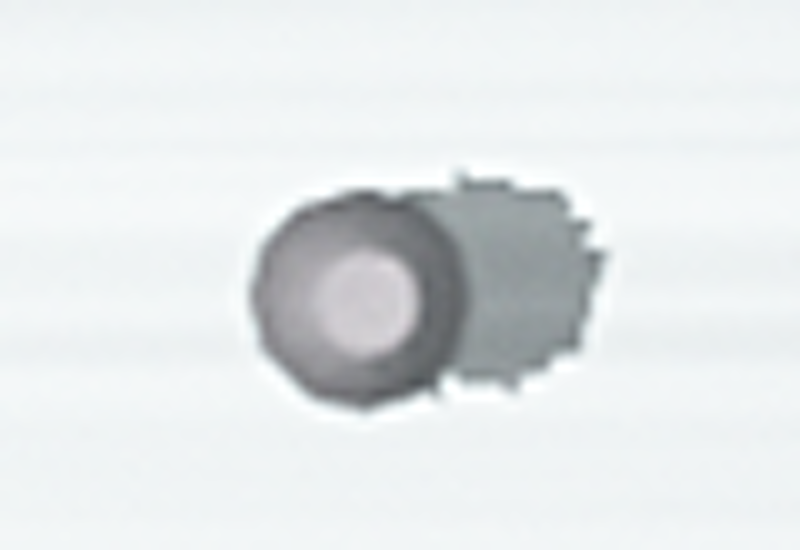

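The crop shows the post top at (276.7,90.2), on the diagonals of the inserts. The 3 px offset came from the arm settling after the picture. I'll move over the post.

>>> send_rows --moves '[[[35, 9, 30], [0.002, -0.003, -0.004], 25], [[71, 17, 60], [0.002, -0.003, -0.004], 25], [[71, 17, 60], [0.002, -0.003, -0.004], 25], [[71, 17, 60], [0.002, -0.003, -0.004], 25], [[71, 17, 60], [0.002, -0.003, -0.004], 25], [[71, 17, 60], [0.002, -0.003, -0.004], 25]]'

```text
clock: 4.12
eef_pos: [0.5714, -0.2607, 0.1913]
tool_rot: [0.991, 0.134, 0.0, -0.0]
ft_force: [0.3, -0.1, 0.5]
grip_width: 0.0314
```

```bash
python3 - <<'E'
from h import *
go(.572,-.2609,.092,15.4)
a,c=snap('wrist','w3');s,d=snap('side','s3')
u,v=map(int,proj(d,[.572,-.261,.08]));print(u,v)
o=np.zeros((600,800,3),np.uint8);o[:300,:400]=cv2.resize(a,(400,300))[:,:,::-1]
w=s[max(v-60,0):v+60,u-50:u+50][:,:,::-1];w=cv2.resize(w,None,fx=4,fy=4,interpolation=cv2.INTER_CUBIC);o[:w.shape[0],400:]=w;cv2.imwrite('pics/c3.png',o)
E
```

```text
t4.12 shift [0.4, 0.3, 99.3] turn [0.0001, -0.0008, 0.0001] F [ 0.3 -0.1  0.5] w 31.4 n 2.4
317 259
```

View pics/c3.png

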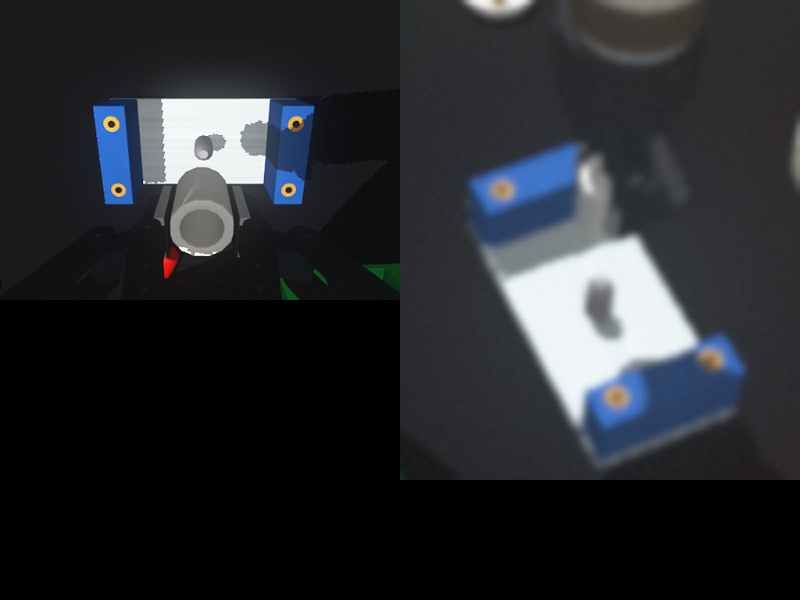

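Both views show the sleeve held above the base with the four inserts visible, and nothing is in the way of the descent. I'll go down slowly.

>>> send_rows --moves '[[[0.4, 0.3, 25], [0, 0, 0], 25], [[0.4, 0.3, 50], [0, 0, 0], 25], [[0.4, 0.3, 58], [0, 0, 0], 25], [[0.4, 0.3, 63], [0, 0, 0], 25], [[0.4, 0.3, 68], [0, 0, 0], 25], [[0.4, 0.3, 73], [0, 0, 0], 25], [[0.4, 0.3, 76], [0, 0, 0], 25], [[0.4, 0.3, 76], [0, 0, 0], 25]]'

```text
clock: 4.88
eef_pos: [0.5723, -0.2616, 0.1163]
tool_rot: [0.991, 0.134, 0.001, 0.001]
ft_force: [-0.6, 0.4, -0.5]
grip_width: 0.0316
```

```bash
python3 - <<'E'
from h import *
go(.572,-.2609,.092,15.4)
a=cv2.imread('pics/w3.png');a=a[:,:,::-1]
E
```

```text
t4.88 shift [-0.1, -0.8, 24.3] turn [0.0014, -0.0025, -0.0008] F [-0.6  0.4 -0.5] w 31.6 n 0.6
```

The sleeve is on the post with no side force. I'll continue down to the seat.

>>> send_rows --moves '[[[0, -0.4, 6], [0, 0, 0], 25], [[0, -0.4, 12], [0, 0, 0], 25], [[0, -0.4, 17], [0, 0, 0], 25], [[0, -0.4, 21], [0, 0, 0], 25], [[0, -0.4, 24], [0, 0, 0], 25], [[0, -0.4, 24], [0, 0, 0], 25]]'

```text
clock: 5.38
eef_pos: [0.5721, -0.2612, 0.0921]
tool_rot: [0.991, 0.134, 0.001, 0.0]
ft_force: [0.3, 0.8, 0.5]
grip_width: 0.0317
```

```bash
python3 - <<'E'
from h import *
go(.572,-.2609,.092,15.4)
E
```

```text
t5.38 shift [0.0, -0.3, 0.1] turn [0.0011, -0.0021, -0.0008] F [0.3 0.8 0.5] w 31.7 n 0.0
```

>>> send_rows --moves '[[[0, -0.3, 0.5], [0, 0, 0], 45], [[0, -0.3, 0.5], [0, 0, 0], 55], [[0, -0.3, 0.5], [0, 0, 0], 55], [[0, -0.3, 0.5], [0, 0, 0], 55], [[0, -0.3, -10], [0, 0, 0], 55], [[0, -0.3, -30], [0, 0, 0], 55], [[0, -0.3, -60], [0, 0, 0], 55], [[0, -0.3, -100], [0, 0, 0], 55], [[-20, -0.3, -140], [0, 0, 0], 55], [[-60, -0.3, -158], [0, 0, 0], 55], [[-60, -0.3, -158], [0, 0, 0], 55], [[-60, -0.3, -158], [0, 0, 0], 55]]'

```text
clock: 6.38
eef_pos: [0.5131, -0.2777, 0.2533]
tool_rot: [0.991, 0.132, 0.003, 0.002]
ft_force: [0.7, 0.6, -0.7]
grip_width: 0.055
```

```bash
python3 - <<'E'
from h import *
a,c=snap('wrist','w4')
hsv=cv2.cvtColor(a,cv2.COLOR_RGB2HSV)
m=cv2.inRange(hsv,(10,110,90),(28,255,255))
cn,_=cv2.findContours(m,cv2.RETR_EXTERNAL,cv2.CHAIN_APPROX_NONE)
P=[]
for x in cn:
    if len(x)>12:
        (u,v),ax,_=cv2.fitEllipse(x);p=ray(c,u,v,.05);print(u,v,p)
        if abs(p[1]+.26)<.12 and p[0]>.48:P.append(p)
print(np.mean(P,0))
for yw in(78,-102): go(.584-.06*np.cos(np.radians(yw)),.219-.06*np.sin(np.radians(yw)),.25,yw)
print(readout.get_obs()['joint_pos'])
E
```

```text
492.0159606933594 339.355712890625 [ 0.41434711 -0.54749087  0.05      ]
500.9405517578125 288.6168518066406 [ 0.47005784 -0.52835315  0.05      ]
349.9386291503906 141.79257202148438 [ 0.56451851 -0.34219449  0.05      ]
164.91094970703125 142.54042053222656 [ 0.5242909  -0.19579011  0.05      ]
356.0288391113281 63.97709274291992 [ 0.62229226 -0.32624698  0.05      ]
158.1019287109375 64.60225677490234 [ 0.5821117  -0.17989936  0.05      ]
[ 0.57330334 -0.26103273  0.05      ]
t6.43 shift [171.2, -406.7, 1.1] turn [0.0047, -0.0024, -1.0947] F [0.8 0.7 0. ] w 54.7 n 10.6
t6.43 shift [226.2, -513.4, 1.0] turn [-0.0027, -0.0054, 2.0469] F [0.8 0.7 0. ] w 54.7 n 13.5
[-4.95238899e-01  4.28551878e-01  1.34746113e-01  1.27209437e+00
  1.01268225e-03  2.37968069e+00]
```

View pics/w4.png

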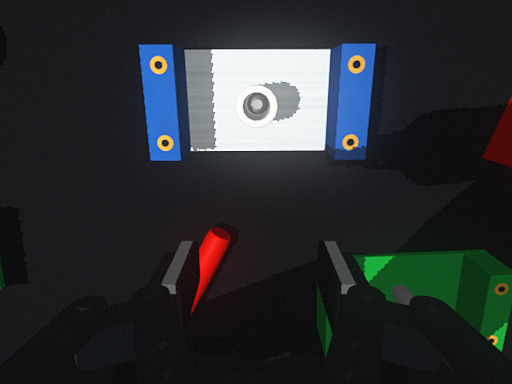

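The sleeve is seated on the post, ring at (257,105) with the post inside its bore, and released. Base centre is (0.573,-0.261) with yaw 15.4°. Next I'll stand off from the cover.

>>> send_rows --moves '[[[171, -407, 1], [0.004, -0.002, -1.095], 55], [[171, -407, 1], [0.004, -0.002, -1.095], 55], [[171, -407, 1], [0.004, -0.002, -1.095], 55], [[171, -407, 1], [0.004, -0.002, -1.095], 55], [[171, -407, 1], [0.004, -0.002, -1.095], 55], [[171, -407, 1], [0.004, -0.002, -1.095], 55], [[171, -407, 1], [0.004, -0.002, -1.095], 55], [[171, -407, 1], [0.004, -0.002, -1.095], 55], [[171, -407, 1], [0.004, -0.002, -1.095], 55], [[171, -407, 1], [0.004, -0.002, -1.095], 55], [[171, -407, 1], [0.004, -0.002, -1.095], 55], [[171, -407, 1], [0.004, -0.002, -1.095], 55]]'

```text
clock: 7.43
eef_pos: [0.5712, 0.1669, 0.2477]
tool_rot: [0.775, 0.633, -0.0, -0.001]
ft_force: [1.2, 0.6, 0.7]
grip_width: 0.0546
```

>>> send_rows --moves '[[[0, 0, 0], [0, 0, 0], 55], [[0, 0, 0], [0, 0, 0], 55], [[0, 0, 0], [0, 0, 0], 55]]'

```text
clock: 7.68
eef_pos: [0.5709, 0.1666, 0.2464]
tool_rot: [0.775, 0.632, -0.001, -0.001]
ft_force: [-0.0, 0.6, 0.1]
grip_width: 0.0547
```

```bash
python3 - <<'E'
from h import *
a,c=snap('wrist','w5');o=readout.get_obs();print(o['eef_pos'])
hsv=cv2.cvtColor(a,cv2.COLOR_RGB2HSV)
m=(hsv[:,:,2]<110).astype(np.uint8)
cn,h=cv2.findContours(m,cv2.RETR_LIST,cv2.CHAIN_APPROX_NONE)
for x in cn:
    A=cv2.contourArea(x)
    if 80<A<700:
        (u,v),ax,_=cv2.fitEllipse(x);print('hole',u,v,np.round(ax,1),ray(c,u,v,.004))
r=cv2.inRange(hsv,(0,150,60),(8,255,255))|cv2.inRange(hsv,(172,150,60),(179,255,255))
cn,_=cv2.findContours(r,cv2.RETR_EXTERNAL,cv2.CHAIN_APPROX_NONE)
x=max(cn,key=cv2.contourArea);print('red',cv2.minAreaRect(x))
E
```

```text
[0.57110702 0.16609335 0.24684267]
hole 341.3057861328125 270.1651611328125 [15.3 68.5] [0.63403161 0.04006266 0.004     ]
hole 175.6055450439453 266.798828125 [14.1 62.7] [0.46267458 0.07886452 0.004     ]
hole 292.6439208984375 189.84323120117188 [11.1 12.7] [0.59869983 0.13860802 0.004     ]
hole 231.7976837158203 189.2922821044922 [11.3 12.4] [0.54039397 0.15105899 0.004     ]
hole 300.0668029785156 18.916452407836914 [14.5 16.9] [0.63051647 0.2864054  0.004     ]
hole 229.18508911132812 18.14797592163086 [14.8 16.8] [0.57219303 0.29901076 0.004     ]
red ((264.0, 113.0), (78.0, 28.0), 90.0)
```

View pics/w5.png

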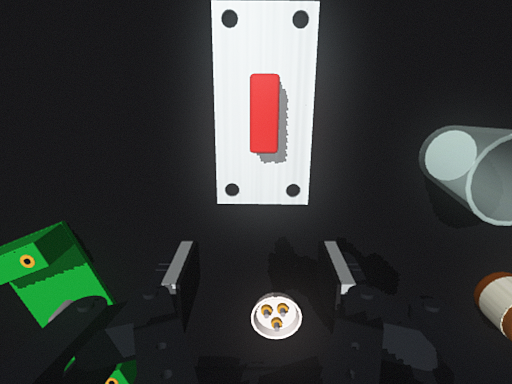

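The cover's four holes are measured at (232,189), (293,190), (229,18) and (300,19), with the red grip at (264,113). That puts the cover centre at (0.5854,0.2188) with its long axis at 77.9°.

```bash
python3 - <<'E'
from h import *
go(.5854,.2188,.081,77.9)
E
```

```text
t7.73 shift [54.5, 3.9, 165.8] turn [-0.0032, -0.0001, 0.009] F [-0.5 -0.  -0. ] w 55.0 n 4.2
```

>>> send_rows --moves '[[[30, 2, 30], [-0.002, 0, 0.005], 55], [[54.5, 3.9, 60], [-0.003, 0, 0.009], 55], [[54.5, 3.9, 90], [-0.003, 0, 0.009], 55], [[54.5, 3.9, 115], [-0.003, 0, 0.009], 55], [[54.5, 3.9, 135], [-0.003, 0, 0.009], 55], [[54.5, 3.9, 150], [-0.003, 0, 0.009], 55], [[54.5, 3.9, 160], [-0.003, 0, 0.009], 55], [[54.5, 3.9, 160], [-0.003, 0, 0.009], 55], [[54.5, 3.9, 160], [-0.003, 0, 0.009], 55]]'

```text
clock: 8.48
eef_pos: [0.5855, 0.2179, 0.0869]
tool_rot: [0.778, 0.628, -0.0, -0.0]
ft_force: [0.2, 0.6, 1.1]
grip_width: 0.0549
```

```bash
python3 - <<'E'
from h import *
go(.5854,.2188,.081,77.9)
E
```

```text
t8.48 shift [0.9, -0.3, 5.9] turn [-0.0007, 0.0003, -0.0014] F [0.2 0.6 1.1] w 54.9 n 0.1
```

>>> send_rows --moves '[[[0.9, -0.3, 6], [0, 0, 0], 55], [[0.9, -0.3, 6], [0, 0, 0], 35], [[0.9, -0.3, 6], [0, 0, 0], 25], [[0.9, -0.3, 6], [0, 0, 0], 15], [[0.9, -0.3, 6], [0, 0, 0], 12], [[0.9, -0.3, 6], [0, 0, 0], 12], [[0.9, -0.3, 6], [0, 0, 0], 12], [[0.9, -0.3, 6], [0, 0, 0], 12], [[0.9, -0.3, 6], [0, 0, 0], 12]]'

```text
clock: 9.23
eef_pos: [0.5859, 0.2191, 0.0819]
tool_rot: [0.778, 0.628, 0.001, 0.0]
ft_force: [-0.4, 0.1, 6.4]
grip_width: 0.0233
```

```bash
python3 - <<'E'
from h import *
go(.5854,.2188,.25,77.9)
E
```

```text
t9.23 shift [-0.3, -0.3, -168.1] turn [0.0007, -0.0007, -0.0014] F [-0.4  0.1  6.4] w 23.3 n 4.0
```

>>> send_rows --moves '[[[0, 0, -10], [0, 0, 0], 12], [[0, 0, -25], [0, 0, 0], 12], [[0, 0, -50], [0, 0, 0], 12], [[0, 0, -80], [0, 0, 0], 12], [[0, 0, -110], [0, 0, 0], 12], [[0, 0, -140], [0, 0, 0], 12], [[0, 0, -160], [0, 0, 0], 12], [[0, 0, -168], [0, 0, 0], 12], [[0, 0, -168], [0, 0, 0], 12], [[0, 0, -168], [0, 0, 0], 12]]'

```text
clock: 10.07
eef_pos: [0.5853, 0.2189, 0.2489]
tool_rot: [0.778, 0.628, -0.0, -0.0]
ft_force: [-0.7, -1.3, -2.3]
grip_width: 0.0238
```

```bash
python3 - <<'E'
from h import *
go(.573,-.261,.25,105.4)
E
```

```text
t10.07 shift [-471.7, 89.2, -1.1] turn [-0.0005, -0.0, -0.4813] F [-0.7 -1.3 -2.3] w 23.8 n 11.5
```

>>> send_rows --moves '[[[-10, 2, -1], [0, 0, -0.01], 12], [[-30, 6, -1], [0, 0, -0.03], 12], [[-55, 10, -1], [0, 0, -0.06], 12], [[-85, 16, -1], [0, 0, -0.09], 12], [[-115, 22, -1], [0, 0, -0.12], 12], [[-145, 27, -1], [0, 0, -0.15], 12], [[-175, 33, -1], [0, 0, -0.18], 12], [[-205, 39, -1], [0, 0, -0.21], 12], [[-235, 44, -1], [0, 0, -0.24], 12], [[-265, 50, -1], [0, 0, -0.27], 12], [[-290, 55, -1], [0, 0, -0.3], 12], [[-310, 59, -1], [0, 0, -0.32], 12]]'

```text
clock: 11.07
eef_pos: [0.576, -0.0987, 0.2468]
tool_rot: [0.668, 0.744, -0.002, -0.002]
ft_force: [0.9, -0.2, -1.2]
grip_width: 0.023
```

```bash
python3 - <<'E'
from h import *
go(.573,-.261,.25,105.4)
E
```

```text
t11.07 shift [-161.1, -20.4, -3.3] turn [-0.0058, -0.0016, -0.1617] F [ 0.9 -0.2 -1.2] w 23.0 n 3.9
```

>>> send_rows --moves '[[[-20, -2, -3], [-0.003, -0.001, -0.02], 12], [[-45, -6, -3], [-0.005, -0.001, -0.05], 12], [[-75, -10, -3], [-0.005, -0.001, -0.08], 12], [[-105, -14, -3], [-0.005, -0.001, -0.11], 12], [[-130, -17, -3], [-0.005, -0.001, -0.14], 12], [[-150, -19, 5], [-0.005, -0.001, -0.155], 12], [[-161, -20.4, 20], [-0.005, -0.001, -0.162], 12], [[-161, -20.4, 40], [-0.005, -0.001, -0.162], 12], [[-161, -20.4, 50], [-0.005, -0.001, -0.162], 12], [[-161, -20.4, 57], [-0.005, -0.001, -0.162], 12], [[-161, -20.4, 57], [-0.005, -0.001, -0.162], 12], [[-161, -20.4, 57], [-0.005, -0.001, -0.162], 12]]'

```text
clock: 12.07
eef_pos: [0.5723, -0.2601, 0.1889]
tool_rot: [0.605, 0.796, -0.0, -0.001]
ft_force: [0.7, -0.0, -1.5]
grip_width: 0.023
```

```bash
python3 - <<'E'
from h import *
go(.573,-.261,.142,105.4)
a,c=snap('wrist','w6');s,d=snap('side','s6');t,e=snap('top','t6')
print([proj(d,[.573,-.261,.1]),proj(e,[.573,-.261,.1])])
o=np.zeros((600,800,3),np.uint8);o[:384,:512]=a[:,:,::-1]
u,v=map(int,proj(d,[.573,-.261,.1]));w=s[v-55:v+55,u-70:u+74][:,:,::-1];w=cv2.resize(w,(283,216));o[384:,:283]=w
u,v=map(int,proj(e,[.573,-.261,.1]));w=t[v-55:v+55,u-70:u+74][:,:,::-1];w=cv2.resize(w,(283,216));o[384:,290:573]=w
cv2.imwrite('pics/c6.png',o)
E
```

```text
t12.07 shift [-1.1, 0.5, 46.9] turn [-0.0023, -0.002, 0.0013] F [ 0.7 -0.  -1.5] w 23.0 n 1.1
[array([318.96836856, 255.03515921]), array([348.61079365, 162.15177333])]
```

View pics/c6.png

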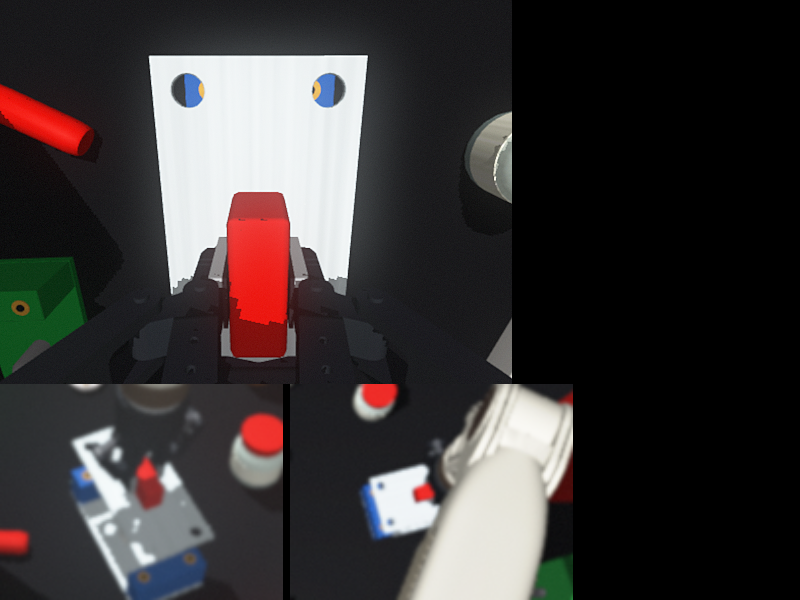

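The cover is held level over the base. The wrist picture shows its far holes at (188,90) and (329,90), with rail and insert visible through them. I'll measure the holes in the tool frame to get the grasp offset.

```bash
cat > m.py <<'E'
from h import *
import sys
def holes(name):
    o=readout.get_obs();a,c=snap('wrist',name);Q=R.from_quat(o['tool_rot']);p=o['eef_pos']
    hsv=cv2.cvtColor(a,cv2.COLOR_RGB2HSV)
    m=((hsv[:,:,2]<150)|(hsv[:,:,1]>60)).astype(np.uint8)
    cn,_=cv2.findContours(m,cv2.RETR_LIST,cv2.CHAIN_APPROX_NONE);H=[]
    for x in cn:
        if 300<cv2.contourArea(x)<2500 and x[:,0,1].mean()<160:
            (u,v),ax,_=cv2.fitEllipse(x);r=ray(c,u,v,p[2]-.0779);H.append(r);print('hole',round(u,1),round(v,1),np.round(ax,1),r.round(4),(Q.inv().apply(r-p)*1e3).round(1))
    b=cv2.inRange(hsv,(10,110,90),(28,255,255))
    cn,_=cv2.findContours(b,cv2.RETR_EXTERNAL,cv2.CHAIN_APPROX_NONE)
    for x in cn:
        if cv2.contourArea(x)>40:
            (u,v),ax,_=cv2.fitEllipse(x);print('brass',round(u,1),round(v,1),np.round(ax,1),ray(c,u,v,.05).round(4))
    for T in([-30,-76],[30,-76]):
        y=np.radians(15.4);print('thread exp',np.array([.573,-.261])+[np.cos(y)*T[0]+np.sin(y)*-T[1]*1,np.sin(y)*T[0]+np.cos(y)*T[1]], [ .573+np.cos(y)*T[0]+np.sin(y)*T[1]*1,0])
    return H
E
python3 - <<'E'
from m import *
holes('w7')
go(.573,-.261,.142,105.4)
E
```

```text
hole 328.1 89.8 [30.6 34.2] [ 0.5821 -0.1799  0.1131] [75.6 30.  77.9]
hole 187.3 89.9 [30.7 34.1] [ 0.5248 -0.1957  0.1131] [ 75.6 -29.5  77.8]
brass 19.6 304.9 [13.2 17.4] [ 0.4239 -0.3839  0.05  ]
brass 200.1 88.5 [ 5.  14.2] [ 0.5201 -0.1976  0.05  ]
thread exp [ -8.1675972  -81.49893425] [np.float64(-48.53212705602077), 0]
thread exp [ 49.67812706 -65.5655672 ] [np.float64(9.313597198025835), 0]
t12.27 shift [-0.2, -0.4, 49.1] turn [0.0011, 0.0009, 0.0011] F [-1.2 -0.3 -1.7] w 23.1 n 1.2
```

The holes lie at (75.6, 30.0) and (75.6, -29.5) mm in the tool frame, against a nominal 76 and ±30, so the cover is centred in the gripper to 0.5 mm. They also already match the threads I measured. I'll lower to about 1 cm above the rails.

>>> send_rows --moves '[[[-0.2, -0.4, 8], [0.001, 0.001, 0.001], 12], [[-0.2, -0.4, 18], [0.001, 0.001, 0.001], 12], [[-0.2, -0.4, 28], [0.001, 0.001, 0.001], 12], [[-0.2, -0.4, 36], [0.001, 0.001, 0.001], 12], [[-0.2, -0.4, 42], [0.001, 0.001, 0.001], 12], [[-0.2, -0.4, 46], [0.001, 0.001, 0.001], 12], [[-0.2, -0.4, 48], [0.001, 0.001, 0.001], 12], [[-0.2, -0.4, 48], [0.001, 0.001, 0.001], 12], [[-0.2, -0.4, 48], [0.001, 0.001, 0.001], 12], [[-0.2, -0.4, 48], [0.001, 0.001, 0.001], 12]]'

```text
clock: 13.1
eef_pos: [0.5734, -0.2612, 0.1437]
tool_rot: [0.606, 0.795, 0.0, 0.001]
ft_force: [0.1, 0.1, -1.6]
grip_width: 0.0228
```

```bash
python3 - <<'E'
from m import *
go(.573,-.261,.142,105.4)
holes('w8')
go(.573,-.261,.142,105.4)
a=cv2.imread('pics/w8.png');s,d=snap('side','s8')
o=np.zeros((600,800,3),np.uint8);o[:300,:800]=cv2.resize(a[50:140,130:370],(800,300),interpolation=cv2.INTER_CUBIC)
u,v=map(int,proj(d,[.573,-.261,.1]));w=s[v-50:v+65,u-70:u+84][:,:,::-1];o[300:,:400]=cv2.resize(w,(400,300),interpolation=cv2.INTER_CUBIC)
cv2.imwrite('pics/c8.png',o)
E
```

```text
t13.10 shift [0.3, -0.3, 1.7] turn [0.0009, 0.0006, 0.0001] F [ 0.1  0.1 -1.6] w 22.8 n 0.0
hole 328.2 89.8 [30.5 34.2] [ 0.5823 -0.1804  0.0658] [75.6 30.  77.9]
hole 187.3 90.0 [30.8 34.3] [ 0.5249 -0.1962  0.0658] [ 75.6 -29.6  77.8]
brass 323.3 88.6 [19.8 27. ] [ 0.5831 -0.18    0.05  ]
brass 191.2 88.5 [21.6 27.6] [ 0.5236 -0.1963  0.05  ]
thread exp [ -8.1675972  -81.49893425] [np.float64(-48.53212705602077), 0]
thread exp [ 49.67812706 -65.5655672 ] [np.float64(9.313597198025835), 0]
t13.15 shift [0.3, -0.3, 1.7] turn [0.001, 0.0007, 0.0001] F [-0.3 -0.2 -1.1] w 23.1 n 0.0
```

View pics/c8.png

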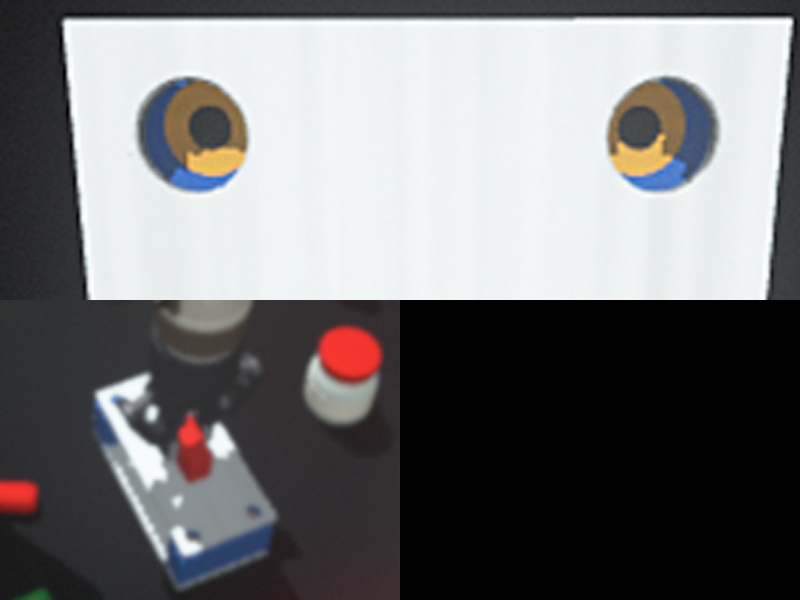

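The crop shows all of each thread hole, at (193,88) and (322,88) px, inside the cover holes at (187,90) and (328,90). Left and right are symmetric, and the threads sit about 0.6 mm further along tool x. The side view shows a gap to the rails. I'll make one small trim, settle, check and hand in.

>>> send_rows --moves '[[[0.6, -0.2, 1.5], [0.001, 0.001, 0], 12], [[0.6, -0.2, 1.5], [0.001, 0.001, 0], 12], [[0.6, -0.2, 1.5], [0.001, 0.001, 0], 12], [[0.6, -0.2, 1.5], [0.001, 0.001, 0], 12], [[0.6, -0.2, 1.5], [0.001, 0.001, 0], 12], [[0.6, -0.2, 1.5], [0.001, 0.001, 0], 12]]'

```text
clock: 13.7
eef_pos: [0.573, -0.2607, 0.1422]
tool_rot: [0.606, 0.796, 0.0, -0.0]
ft_force: [0.1, -0.0, -2.7]
grip_width: 0.0231
```

```bash
python3 - <<'E'
from m import *
go(.573,-.261,.142,105.4);holes('w9')
o=readout.get_obs();print(o['eef_pos'],R.from_quat(o['tool_rot']).as_matrix()[:,2].round(4))
ok=abs(o['eef_pos'][2]-.142)<.004 and abs(o['grip_width']-.023)<.002
print(ok, order.job_done() if ok else None)
E
```

```text
t13.70 shift [-0.3, -0.1, 0.2] turn [-0.0, -0.0003, 0.0001] F [ 0.1 -0.  -2.7] w 23.1 n 0.0
hole 328.2 89.8 [30.5 34.2] [ 0.5818 -0.1798  0.0643] [75.6 30.  77.9]
hole 187.3 90.0 [30.9 34.3] [ 0.5244 -0.1957  0.0643] [ 75.6 -29.6  77.9]
brass 323.9 89.7 [21.7 27.6] [ 0.5828 -0.1798  0.05  ]
brass 191.4 89.8 [22.1 27.9] [ 0.5235 -0.1961  0.05  ]
thread exp [ -8.1675972  -81.49893425] [np.float64(-48.53212705602077), 0]
thread exp [ 49.67812706 -65.5655672 ] [np.float64(9.313597198025835), 0]
[ 0.57301692 -0.26068239  0.14220673] [-2.e-04  3.e-04 -1.e+00]
the job is handed in; nothing more can be done
True None
```

The job is handed in at 13.7 s on the robot's clock. The wide-bore sleeve is on the post and released. The cover is held level, its underside about 10 mm above the rails.

- **Sleeve:** a wrist picture after release showed it down on the post, with the post inside its bore. It was released at seat height with almost no side force. I did not look at it again once the cover was over it.
- **Cover:** the two visible holes were about 0.5 mm from the threads I measured earlier. The tool was level to under 0.001 rad, and the wrist force was about 2.7 N, roughly the cover's weight. I took the other two holes to be just as close, because they were hidden behind the gripper.
- **Failed or disagreed:**
  - The top and wrist cameras differed by 1 to 2.5 mm on the sleeve and the base; I relied mainly on the wrist.
  - The brass-insert fits through the holes came out about 1 mm off because the inserts were partly hidden.
  - The "thread exp" lines in my script had a units mistake, so I ignored them.
- **Other objects:** I did not touch the narrow sleeve, the look-alikes or the bystander objects. I did not measure their positions again at the end.

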